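# Loosen the left-hand nut of the edge burnisher

### The job

In this leather workshop the broad wooden burnishing wheel is due for changing. Its bar nut has a left-hand thread, so unscrew it by turning it clockwise (seen from above) until the engraved line on the nut points at the engraved line on the steel flange beneath it, stop there and let go. Leave the nut on the narrow sanding drum next to it as it is.

Things in the scene. Friction and masses are not known exactly. Their poses are not given: they have to be found in the camera images.
- nut_grip (a point): Burnisher's brass bar nut: point on its vertical axis, 7 mm below the bar's top, 31 mm above the flange. Bar 72 long, 14 thick, top 38 above the flange; round foot 36 across, 7 high; threaded stub 11 across stands 12 above mid-bar. x: along the bar to the wing with the engraved dark line; z up. Pinch the 14 mm thickness at mid-bar from above; it does not rise as it turns.
- release_line (a point): Middle of the engraved dark radial line (13 x 5 mm) on the steel flange (104 mm across, top 102 mm above the bench) over the broad grooved wooden wheel (120 across) on its fixed grey motor box (150 x 150 x 62). 44.5 mm from the nut's axis, beyond the bar's end. At the start the marked wing stands 45 to 75 degrees short of it, the way being clockwise from above.
- burnisher_nut (a joint): Turn of the burnisher's nut (rad): 0 = tight on its seat, grows clockwise seen from above; 1.30 = the engraved lines meet; it can turn on to 2.4. Starts between 0 and 0.5. About 0.07 N m of friction, no spring: it stays where it is left.
- drum_nut (a joint): Turn (rad) of the equal bar nut on the other stand (grey box 150 x 150 x 50 mm, narrow brown drum 52 across, bar's top 142 above the bench, at least 0.24 m away): right-hand thread, 0 = tight, as it starts and must stay; grows anticlockwise from above; about 0.07 N m of friction.
Not all that is in view belongs to the job. What is shaped like the part that bears nut_grip but green or red is not meant.

How it is judged (in metres and radians):
At the end, for the whole second after the job is handed in: The burnisher's nut rests released with its engraved line within 0.2 rad (11 degrees) of the engraved line on the flange (joint 1.10 to 1.50), and the sanding drum's nut is still tight (under 0.15 rad) (value of joint burnisher_nut between 1.1 and 1.5 rad and value of joint drum_nut below 0.15 rad); the robot touches nothing.
It fails at once if the sanding drum's nut is loosened (value of joint drum_nut above 0.15 rad).
It also fails if it takes over 29 s, if anything falls off the work surface, if the arm or the gripper's body presses on something with over 40 N, if the wrist force passes 120 N, or if a joint passes its speed limit or range.

### The arm

A 6-joint arm with a two-finger parallel gripper is mounted at the origin on the work surface. World frame = base frame: x ahead of the robot, y to its left, z up, the work surface at z = 0. Lengths are in mm, angles in rad, forces in N, time in s.
With the tool pointing down it reaches from about 275 to 1000 mm from the base axis. Payload 8.4 kg.
Tool frame: the origin (TCP) lies midway between the tips of the shut fingers; the grasp point (between the pads) lies 19 mm behind it; z points along the fingers, x is the direction in which the jaws open and shut, and the axes are right-handed (so a half turn about z gives the same grasp; the last joint's range is limited). The gripper opens to 85 mm and grips with 20 to 120 N. Pads are 22 mm wide; open, the fingers measure 114 mm over their backs; the gripper's body (76 mm by 85 mm) begins 54 mm behind the grasp point. The pads swing forward as they close: fully open they stand 13 mm farther back than shut.
Start: joints at [1.129, 0.353, 1.633, -0, 1.155, -0.002], TCP at [266.098, 565.526, 231.281] pointing down, gripper open.
Joint ranges: [-2.63, 2.63], [-0.92, 2.1], [0.06, 2.66], [-1.3, 4.44], [0, 2.69], [-3.02, 3.02]. Speed limits (rad/s): [2.22, 2.22, 2.79, 3.14, 3.14, 3.14].

### API

Orientations are given as [roll, pitch, yaw] about the fixed x, y, z axes, in that order (R = Rz(yaw) Ry(pitch) Rx(roll)).
In Python, from rig import sense, grab_frame, camera_model, job gives the robot as it stands.
- The arm moves only by the tool arm_command, never from a script. Its argument "plan" is a list of rows, each an object with "translation": the shift along the tool's x, y, z in cm, a list of three; "twist": the turn about the tool's z in rad; "gripper": the opening, from 0 (shut) to 1 (fully open). A call has exactly 5 rows; each row is the pose to reach, as a shift and turn from the pose measured when the call began, along the tool's axes at that moment; what a row does not reach only later rows make up. A row lasts 1/12 s, in which the tool goes at most 41.7 mm and 7.16 degrees, less where a joint would pass 70% of its speed; a pose out of reach is approached as far as the arm can. A call with a gripper value outside its range is refused whole. The fingers move at their own pace and stop on an object; "squeeze" is the grip in N (left out, the last holds). Time passes only in rows, so rows that repeat a pose let the fingers close, or fill a call up. It gives the time, the measured TCP pose, the force and the opening at its end, in the units of the state.
- sense(): the state, without advancing time (a new reading comes with each control period).
- grab_frame(name): name is "scene" or "top" or "wrist"; returns the picture (480x640x3 uint8, blue, green, red); there is no depth.
- camera_model(name): a dict with "fx", "fy", "cx", "cy" (pixels), "pose" (4x4, takes a point from camera to world coordinates). Camera axes: x right, y down, z forward; pixel columns grow to the right and rows downward; lengths in mm; the calibration is good to about 2 mm. The wrist camera is an equidistant fisheye: a pixel r from the principal point sees the ray r / f radians off the axis. A picture is of the moment at which its call begins: read the wrist's pose just before it. camera_model takes no time and is no camera call; for the wrist camera it gives the pose at the moment of the call.
- job.sign_off(): hands the job in, once; it reports no verdict.
The state is a dict: "clock": time; "qpos": joint angles; "qvel": joint speeds; "joint_efforts": joint torques, N m; "eef_pos": TCP position; "tcp_rot": TCP orientation; "contact_force": force on the tool from outside, world axes, zero at the start; "wrist_torque": the same for the moment, N m; "opening": opening from 0.0 (shut) to 1.0 (fully open).
Only numpy, scipy, OpenCV 4.12 (cv2) and the standard library are available. Lean on these libraries where they do the work, as an engineer would, in place of code of your own. Each camera call takes 0.05 s, during which the arm holds its last target.

## Working session

There is one attempt and no reset: what is moved stays moved. The work goes in short steps, Python scripts to look and compute and a tool call to move; the robot and the scene stay as the last step left them, time stands still between calls to the robot, and variables do not carry over. Pictures are saved under pics/ and viewed, and the job is handed in when it is done.

Besides the shell and the picture viewer there is one more tool, called after "Call:" in YAML: its name, and indented under it one key for each argument. arm_command: Moves the arm, as the interface text tells. Its arguments: {"type":"object","properties":{"plan":{"type":"array","items":{"type":"object","properties":{"translation":{"type":"array","items":{"type":"number"}},"twist":{"type":"number"},"gripper":{"type":"number"}}}},"squeeze":{"type":"number"}},"required":["plan"]}

```bash
mkdir -p pics
python3 - <<'E'
from rig import sense, grab_frame, camera_model, job
import cv2
for n in("scene","top"):
    cv2.imwrite(f"pics/{n}0.png",grab_frame(n)); m=camera_model(n); print(n,{k:(v if k!='pose' else [[round(float(a),4) for a in r] for r in v]) for k,v in m.items()})
s=sense();print(s)
E
```

```text
scene {'fx': 540.4073413482196, 'fy': 540.4073413482196, 'cx': 315.4816002129503, 'cy': 237.51205737054292, 'pose': [[0.433, 0.4906, -0.7562, 1255.4759], [0.9012, -0.2184, 0.3744, -488.4723], [0.0185, -0.8436, -0.5367, 661.1353], [0.0, 0.0, 0.0, 1.0]]}
top {'fx': 528.5338529556758, 'fy': 528.5338529556758, 'cx': 319.0871214227077, 'cy': 238.0577286162778, 'pose': [[-0.0072, -0.979, 0.2038, 255.4407], [-1.0, 0.0065, -0.0043, -102.8931], [0.0028, -0.2038, -0.979, 1172.2812], [0.0, 0.0, 0.0, 1.0]]}
{'clock': 0.1, 'qpos': array([ 1.12859850e+00,  3.53601739e-01,  1.63405288e+00, -4.30373415e-05,
        1.15520438e+00, -2.41507333e-03]), 'qvel': array([-0.00021949,  0.00035755, -0.00161391,  0.00110723, -0.00213773,
       -0.00052476]), 'joint_efforts': array([ 5.15078700e-04, -6.06359339e+01, -3.42816639e+01,  2.01675234e-04,
        3.99853147e-03, -7.81296734e-07]), 'eef_pos': array([265.92761178, 565.13253745, 230.62543165]), 'tcp_rot': array([3.14155636e+00, 1.26643531e-03, 1.13103095e+00]), 'contact_force': array([-0.0503524 , -0.27086733,  1.14636153]), 'wrist_torque': array([ 0.00157108, -0.03135484,  0.02040686]), 'opening': 1.0020428254194746}
```

View pics/scene0.png

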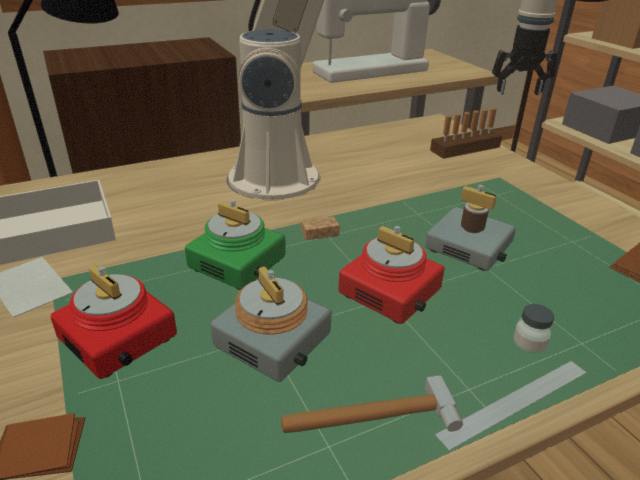

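View pics/top0.png

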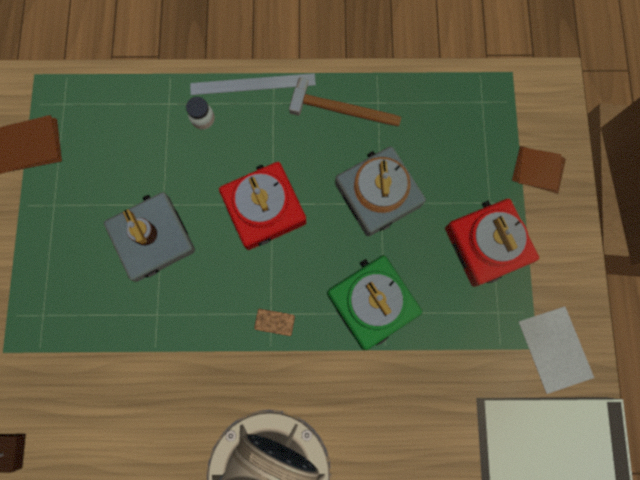

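The target is the grey box with the wooden wheel: top view about (382,184), scene view about (270,300). I'll zoom in.

Run:
```python
import cv2,numpy as np
a=cv2.imread("pics/top0.png")[140:240,330:430];b=cv2.imread("pics/scene0.png")[255:355,220:320]
f=lambda i:cv2.resize(i,(400,400),interpolation=cv2.INTER_CUBIC)
cv2.imwrite("pics/z.png",np.hstack([f(a),f(b)]))
```

```text
(no output)
```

View pics/z.png

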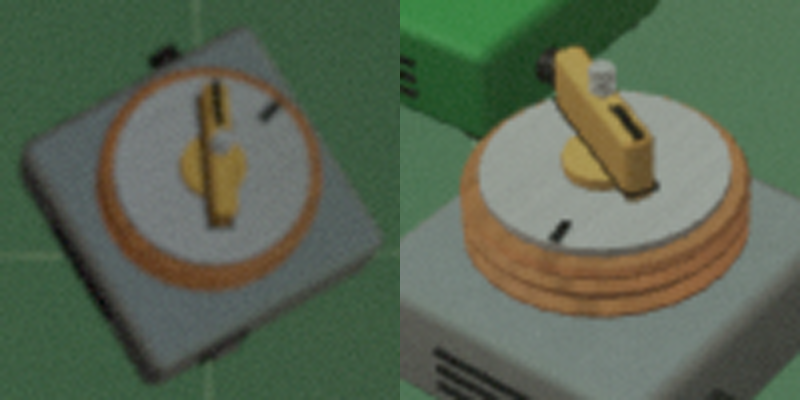

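```bash
cat > h.py <<'E'
import numpy as np
from rig import camera_model
def bp(n,u,v,z):
    m=camera_model(n);P=np.array(m['pose']);d=P[:3,:3]@[(u-m['cx'])/m['fx'],(v-m['cy'])/m['fy'],1];o=P[:3,3]
    return (o+d*(z-o[2])/d[2])[:2]
def pj(n,p):
    m=camera_model(n);P=np.array(m['pose']);c=P[:3,:3].T@(np.array(p,float)-P[:3,3]);return m['fx']*c[0]/c[2]+m['cx'],m['fy']*c[1]/c[2]+m['cy']
E
python3 - <<'E'
from h import *
T=lambda x,y:(330+x/4-.4,140+y/4-.4); S=lambda x,y:(220+(x-400)/4-.4,255+y/4-.4)
r=lambda p:np.round(p,1)
for nm,n,f,L,R,U,D,l,m,s in [("T","top",T,(113,168),(308,168),(210,72),(210,265),(271,109),(218,103),(220,142)),("S","scene",S,(478,165),(732,165),(605,92),(605,252),(561,231),(627,122),(601,64))]:
    a=[bp(n,*f(*q),102) for q in(L,R,U,D)]
    print(nm,[r(x) for x in a],"line",r(bp(n,*f(*l),102)),"mark",r(bp(n,*f(*m),140)),"stub",r(bp(n,*f(*s),152)))
E
```

```text
T [array([ 599.7, -190.4]), array([ 599.1, -293.6]), array([ 653. , -243.5]), array([ 546.3, -240.1])] line [ 632.  -275.3] mark [ 622.  -242.1] stub [ 597.  -240.8]
S [array([ 577.4, -290.3]), array([ 620.3, -195.3]), array([ 552.3, -224.4]), array([ 649.1, -262.9])] line [ 630.3 -274. ] mark [ 621.9 -241.7] stub [ 597.2 -242.6]
```

```bash
cat >> h.py <<'E'
from rig import sense
from scipy.spatial.transform import Rotation as Ro
def go(x,y,z,yaw):
    s=sense();R=Ro.from_euler('xyz',s['tcp_rot']).as_matrix()
    d=R.T@(np.array([x,y,z])-s['eef_pos'])/10
    G=Ro.from_euler('xyz',[np.pi,0,yaw]).as_matrix()
    rv=Ro.from_matrix(R.T@G).as_rotvec()
    print('t',round(s['clock'],2),'pos',s['eef_pos'].round(1),'rot',s['tcp_rot'].round(3),'q',s['qpos'].round(2),'F',s['contact_force'].round(1),'op',round(s['opening'],3));print('shift cm',d.round(2),'twist',rv.round(3))
E
python3 -c "
from h import *
go(599.5,-242,215,1.571)"
```

```text
t 0.1 pos [265.9 565.1 230.6] rot [3.142e+00 1.000e-03 1.131e+00] q [ 1.13  0.35  1.63 -0.    1.16 -0.  ] F [-0.1 -0.3  1.1] op 1.002
shift cm [-58.83  64.55   1.64] twist [-0.     0.001 -0.44 ]
```

Call:
arm_command:
  plan:
    - {"translation":[-2.7,3.0,0],"twist":0,"gripper":1}
    - {"translation":[-5.4,6.0,0],"twist":0,"gripper":1}
    - {"translation":[-8.1,9.0,0],"twist":-0.1,"gripper":1}
    - {"translation":[-10.8,12.0,0],"twist":-0.2,"gripper":1}
    - {"translation":[-13.5,15.0,0],"twist":-0.3,"gripper":1}

```text
clock: 0.52
eef_pos: [344.2, 377.3, 230.5]
tcp_rot: [-3.141, 0.002, 1.437]
contact_force: [0.7, -0.2, 0.3]
opening: 0.998
```

```bash
python3 -c "
from h import *
go(599.5,-242,215,1.571)"
```

```text
t 0.52 pos [344.2 377.3 230.5] rot [-3.141e+00  2.000e-03  1.437e+00] q [ 0.83  0.18  1.87 -0.    1.09 -0.61] F [ 0.7 -0.2  0.3] op 0.998
shift cm [-57.95  33.59   1.63] twist [-0.001  0.002 -0.134]
```

Remaining distance is 67 cm, so about 17 rows.

Call:
arm_command:
  plan:
    - {"translation":[-3.5,2.0,0],"twist":-0.05,"gripper":1}
    - {"translation":[-7.0,4.0,0],"twist":-0.134,"gripper":1}
    - {"translation":[-10.5,6.0,0],"twist":-0.134,"gripper":1}
    - {"translation":[-14.0,8.0,0],"twist":-0.134,"gripper":1}
    - {"translation":[-17.5,10.0,0],"twist":-0.134,"gripper":1}

```text
clock: 0.93
eef_pos: [420.0, 188.5, 230.7]
tcp_rot: [-3.141, 0.002, 1.571]
contact_force: [0.9, 0.2, 0.7]
opening: 1.0
```

```bash
python3 -c "
from h import *
go(599.5,-242,215,1.571)"
```

```text
t 0.93 pos [420.  188.5 230.7] rot [-3.141e+00  2.000e-03  1.571e+00] q [ 0.42  0.09  1.97 -0.    1.08 -1.15] F [0.9 0.2 0.7] op 1.0
shift cm [-43.05  17.95   1.62] twist [-0.001  0.002 -0.   ]
```

Call:
arm_command:
  plan:
    - {"translation":[-3.7,1.5,0],"twist":0,"gripper":1}
    - {"translation":[-7.4,3.1,0],"twist":0,"gripper":1}
    - {"translation":[-11.1,4.6,0],"twist":0,"gripper":1}
    - {"translation":[-14.8,6.2,0],"twist":0,"gripper":1}
    - {"translation":[-18.5,7.7,0],"twist":0,"gripper":1}

```text
clock: 1.35
eef_pos: [497.3, 1.4, 230.9]
tcp_rot: [-3.141, 0.002, 1.571]
contact_force: [0.8, 1.5, -0.3]
opening: 0.999
```

Call:
arm_command:
  plan:
    - {"translation":[-3.7,1.5,0],"twist":0,"gripper":1}
    - {"translation":[-7.4,3.1,0],"twist":0,"gripper":1}
    - {"translation":[-11.1,4.6,0],"twist":0,"gripper":1}
    - {"translation":[-14.8,6.2,0],"twist":0,"gripper":1}
    - {"translation":[-18.5,7.7,0],"twist":0,"gripper":1}

```text
clock: 1.77
eef_pos: [574.5, -185.7, 230.7]
tcp_rot: [-3.14, 0.001, 1.57]
contact_force: [1.5, -0.1, 0.2]
opening: 1.0
```

```bash
python3 -c "
from h import *
go(599.5,-242,215,1.571)"
```

```text
t 1.77 pos [ 574.5 -185.7  230.7] rot [-3.14e+00  1.00e-03  1.57e+00] q [-0.31  0.32  1.68 -0.    1.14 -1.88] F [ 1.5 -0.1  0.2] op 1.0
shift cm [-5.63  2.51  1.58] twist [-0.001  0.001 -0.001]
```

Call:
arm_command:
  plan:
    - {"translation":[-2.8,1.2,0],"twist":0,"gripper":1}
    - {"translation":[-5.6,2.5,0.8],"twist":0,"gripper":1}
    - {"translation":[-5.6,2.5,1.6],"twist":0,"gripper":1}
    - {"translation":[-5.6,2.5,1.6],"twist":0,"gripper":1}
    - {"translation":[-5.6,2.5,1.6],"twist":0,"gripper":1}

```text
clock: 2.18
eef_pos: [598.4, -241.0, 213.7]
tcp_rot: [-3.138, -0.0, 1.57]
contact_force: [0.1, 0.4, 0.3]
opening: 1.002
```

Run:
```python
from h import *
from rig import grab_frame
import cv2,pickle
go(599.5,-242,215,1.571)
m=camera_model("wrist");im=grab_frame("wrist");cv2.imwrite("pics/w1.png",im);pickle.dump(m,open("w1.pkl","wb"))
print(m['fx'],m['cx'],m['cy'],np.round(m['pose'],3).tolist())
```

```text
t 2.18 pos [ 598.4 -241.   213.7] rot [-3.138 -0.     1.57 ] q [-0.38  0.4   1.6  -0.    1.14 -1.95] F [0.1 0.4 0.3] op 1.002
shift cm [-0.1   0.11 -0.13] twist [-0.004 -0.    -0.001]
371.64829954431775 325.57701291455976 240.98701155618082 [[0.002, 0.948, 0.319, 515.89], [1.0, -0.001, -0.001, -240.852], [-0.0, 0.319, -0.948, 356.916], [0.0, 0.0, 0.0, 1.0]]
```

View pics/w1.png

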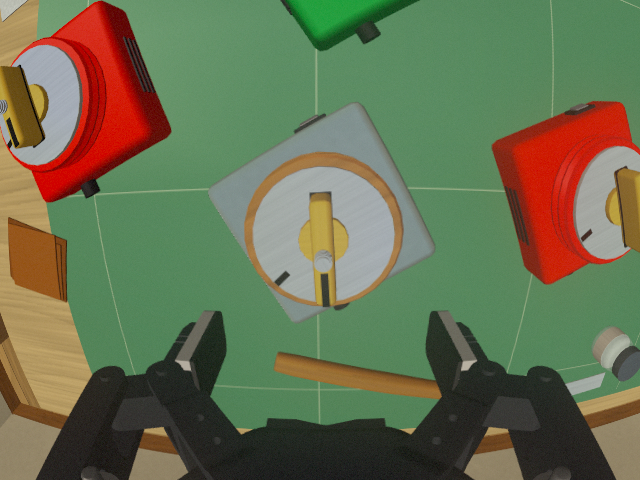

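```bash
python3 - <<'E'
import cv2
a=cv2.imread("pics/w1.png")[145:320,235:410];cv2.imwrite("pics/w1z.png",cv2.resize(a,(600,600),interpolation=cv2.INTER_CUBIC))
E
cat >> h.py <<'E'
def wp(m,u,v,z):
    P=np.array(m['pose']);x=np.array([u-m['cx'],v-m['cy']]);r=np.hypot(*x);t=r/m['fx'];d=P[:3,:3]@[*(x/r*np.sin(t)),np.cos(t)];o=P[:3,3]
    return (o+d*(z-o[2])/d[2])[:2].round(1)
E
```

```text
(no output)
```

View pics/w1z.png

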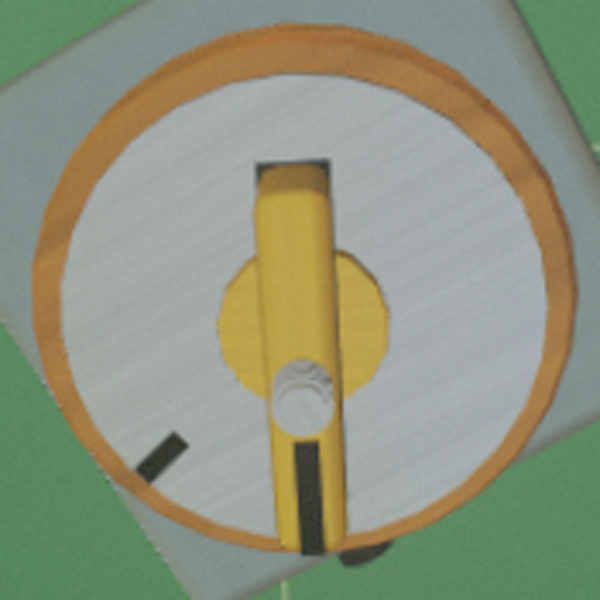

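Run:
```python
from h import *
import pickle
m=pickle.load(open("w1.pkl","rb"))
k=175/600
for n,x,y,z in [("L",61,310,102),("R",548,310,102),("U",305,74,102),("D",305,551,102),("line",162,457,102),("lin",181,438,102),("lout",143,477,102),("mark in",306,441,140),("mark out",314,550,140),("stub",304,410,152),("stub base",302,385,140),("far top end",293,192,140),("foot",303,325,109)]:
    print(n,wp(m,235+x*k-.35,145+y*k-.35,z))
```

```text
L [ 597.2 -294.3]
R [ 597.4 -190.8]
U [ 547.7 -242.3]
D [ 654.6 -242.6]
line [ 631.2 -274. ]
lin [ 626.6 -269.6]
lout [ 636.2 -278.5]
mark in [ 610.7 -242.1]
mark out [ 633.7 -240.6]
stub [ 599.6 -242.3]
stub base [ 599.6 -242.8]
far top end [ 563.6 -244.2]
foot [ 598.3 -242.8]
```

```bash
python3 -c "
from h import *
go(599.5,-242.4,115,1.622)"
```

```text
t 2.23 pos [ 598.8 -240.6  214.4] rot [-3.139  0.     1.571] q [-0.38  0.4   1.6  -0.    1.14 -1.95] F [-0.3  0.2  0.3] op 1.0
shift cm [-0.17  0.1   9.94] twist [-0.003  0.    -0.051]
```

Call:
arm_command:
  plan:
    - {"translation":[-0.15,0.1,3.0],"twist":-0.05,"gripper":1}
    - {"translation":[-0.15,0.1,6.0],"twist":-0.05,"gripper":0.8}
    - {"translation":[-0.15,0.1,8.5],"twist":-0.05,"gripper":0.6}
    - {"translation":[-0.15,0.1,9.9],"twist":-0.05,"gripper":0.5}
    - {"translation":[-0.15,0.1,9.9],"twist":-0.05,"gripper":0.5}
  squeeze: 40

```text
clock: 2.65
eef_pos: [597.3, -239.9, 112.7]
tcp_rot: [-3.134, -0.002, 1.622]
contact_force: [-0.9, 0.2, -0.2]
opening: 0.502
```

Run:
```python
from h import *
from rig import grab_frame
import cv2
go(599.5,-242.4,115,1.622)
cv2.imwrite("pics/w2.png",grab_frame("wrist"))
```

```text
t 2.65 pos [ 597.3 -239.9  112.7] rot [-3.134e+00 -2.000e-03  1.622e+00] q [-0.38  0.51  1.68 -0.    0.96 -2.  ] F [-0.9  0.2 -0.2] op 0.502
shift cm [-0.26  0.2  -0.23] twist [-0.007 -0.002  0.   ]
```

View pics/w2.png

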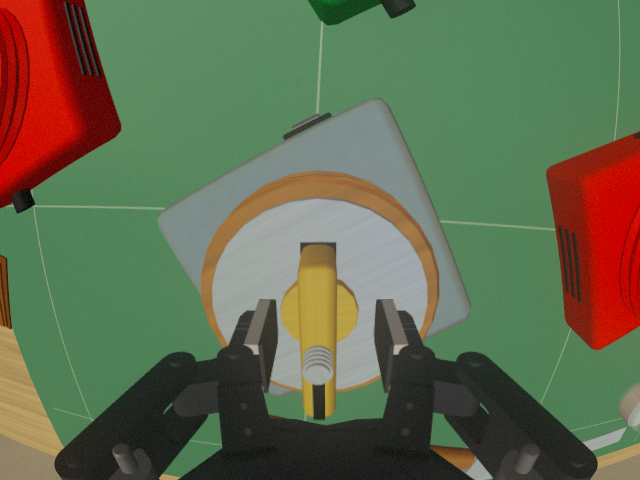

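Call:
arm_command:
  plan:
    - {"translation":[-0.25,0.2,-0.2],"twist":0,"gripper":0.5}
    - {"translation":[-0.25,0.2,-0.2],"twist":0,"gripper":0.5}
    - {"translation":[-0.25,0.2,-0.2],"twist":0,"gripper":0.3}
    - {"translation":[-0.25,0.2,-0.2],"twist":0,"gripper":0.2}
    - {"translation":[-0.25,0.2,-0.2],"twist":0,"gripper":0.2}

```text
clock: 3.12
eef_pos: [601.0, -243.1, 117.5]
tcp_rot: [-3.138, -0.0, 1.622]
contact_force: [0.1, -0.3, 0.1]
opening: 0.201
```

```bash
python3 -c "
from h import *
go(599.5,-242.4,115,1.622)"
```

```text
t 3.12 pos [ 601.  -243.1  117.5] rot [-3.138 -0.     1.622] q [-0.39  0.51  1.67 -0.    0.97 -2.01] F [ 0.1 -0.3  0.1] op 0.201
shift cm [ 0.07 -0.14  0.25] twist [-0.004 -0.    -0.   ]
```

Call:
arm_command:
  plan:
    - {"translation":[0.07,-0.1,0.2],"twist":0,"gripper":0.2}
    - {"translation":[0.07,-0.1,0.2],"twist":0,"gripper":0.2}
    - {"translation":[0.07,-0.1,0.2],"twist":0,"gripper":0.0}
    - {"translation":[0.07,-0.1,0.2],"twist":0,"gripper":0.0}
    - {"translation":[0.07,-0.1,0.2],"twist":0,"gripper":0.0}

```text
clock: 3.53
eef_pos: [599.7, -242.7, 115.6]
tcp_rot: [-3.137, -0.0, 1.622]
contact_force: [-1.2, -1.9, 2.3]
opening: 0.155
```

```bash
python3 -c "
from h import *
go(599.5,-242.4,115,1.622);print(sense()['wrist_torque'])"
```

```text
t 3.53 pos [ 599.7 -242.7  115.6] rot [-3.137 -0.     1.622] q [-0.39  0.51  1.67 -0.    0.96 -2.01] F [-1.2 -1.9  2.3] op 0.155
shift cm [ 0.03 -0.02  0.06] twist [-0.004 -0.     0.   ]
[-0.31650912  0.34892731  0.05301372]
```

The bar is gripped: opening 0.155 × 85 is about 13 mm. Now I turn it clockwise, which is positive twist about the downward tool z.

Call:
arm_command:
  plan:
    - {"translation":[0,0,0],"twist":0.06,"gripper":0.0}
    - {"translation":[0,0,0],"twist":0.14,"gripper":0.0}
    - {"translation":[0,0,0],"twist":0.22,"gripper":0.0}
    - {"translation":[0,0,0],"twist":0.3,"gripper":0.0}
    - {"translation":[0,0,0],"twist":0.36,"gripper":0.0}

```text
clock: 3.95
eef_pos: [599.7, -242.9, 115.6]
tcp_rot: [-3.138, 0.002, 1.258]
contact_force: [0.1, -2.2, 1.9]
opening: 0.152
```

Run:
```python
from h import *
from rig import grab_frame
import cv2
go(599.5,-242.4,115,0.782);print(sense()['wrist_torque'])
cv2.imwrite("pics/w3.png",grab_frame("wrist"))
```

```text
t 3.95 pos [ 599.7 -242.9  115.6] rot [-3.138e+00  2.000e-03  1.258e+00] q [-0.39  0.51  1.67 -0.    0.96 -1.64] F [ 0.1 -2.2  1.9] op 0.152
shift cm [ 0.04 -0.04  0.06] twist [-0.004  0.003  0.476]
[-0.2251539   0.14886944  0.08494635]
```

View pics/w3.png

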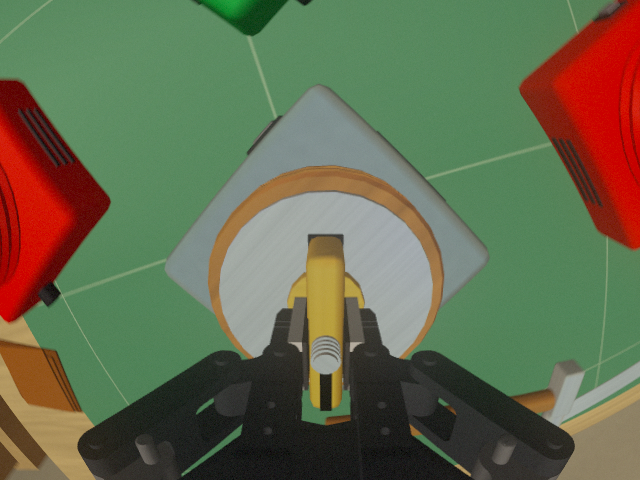

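The bar, about (325,320) with its mark at (325,390), turns with the jaws. Next is the rest of the turn.

Call:
arm_command:
  plan:
    - {"translation":[0,0,0],"twist":0.1,"gripper":0.0}
    - {"translation":[0,0,0],"twist":0.2,"gripper":0.0}
    - {"translation":[0,0,0],"twist":0.3,"gripper":0.0}
    - {"translation":[0,0,0],"twist":0.4,"gripper":0.0}
    - {"translation":[0,0,0],"twist":0.476,"gripper":0.0}

```text
clock: 4.42
eef_pos: [599.6, -243.1, 115.6]
tcp_rot: [-3.139, 0.004, 0.775]
contact_force: [-1.7, -2.6, 2.1]
opening: 0.152
```

Call:
arm_command:
  plan:
    - {"translation":[0,0,0],"twist":0,"gripper":0.0}
    - {"translation":[0,0,0],"twist":0,"gripper":0.0}
    - {"translation":[0,0,0],"twist":0,"gripper":0.2}
    - {"translation":[0,0,0],"twist":0,"gripper":0.35}
    - {"translation":[0,0,0],"twist":0,"gripper":0.5}

```text
clock: 4.83
eef_pos: [599.7, -242.9, 115.5]
tcp_rot: [-3.139, 0.003, 0.777]
contact_force: [-0.6, 0.8, -0.6]
opening: 0.47
```

```bash
python3 -c "
from h import *
go(599.5,-242.4,115,.782)"
```

```text
t 4.83 pos [ 599.7 -242.9  115.5] rot [-3.139e+00  3.000e-03  7.770e-01] q [-0.39  0.51  1.67 -0.    0.96 -1.16] F [-0.6  0.8 -0.6] op 0.47
shift cm [ 0.02 -0.05  0.05] twist [-0.003  0.003 -0.005]
```

The nut is released, so I raise the arm straight up and look.

Call:
arm_command:
  plan:
    - {"translation":[0,0,-1.5],"twist":0,"gripper":0.5}
    - {"translation":[0,0,-4],"twist":0,"gripper":0.6}
    - {"translation":[0,0,-7],"twist":0,"gripper":0.8}
    - {"translation":[0,0,-10],"twist":0,"gripper":1}
    - {"translation":[0,0,-10],"twist":0,"gripper":1}

```text
clock: 5.25
eef_pos: [603.2, -243.9, 221.9]
tcp_rot: [3.136, -0.0, 0.778]
contact_force: [0.6, -1.2, 0.2]
opening: 0.989
```

Call:
arm_command:
  plan:
    - {"translation":[0,0,0],"twist":0,"gripper":1}
    - {"translation":[0,0,0],"twist":0,"gripper":1}
    - {"translation":[0,0,0],"twist":0,"gripper":1}
    - {"translation":[0,0,0],"twist":0,"gripper":1}
    - {"translation":[0,0,0],"twist":0,"gripper":1}

```text
clock: 5.67
eef_pos: [602.6, -243.7, 220.7]
tcp_rot: [3.138, 0.0, 0.778]
contact_force: [-0.2, 0.4, -0.5]
opening: 0.999
```

Run:
```python
from h import *
from rig import grab_frame
import cv2,pickle
m=camera_model("wrist");im=grab_frame("wrist");pickle.dump(m,open("w4.pkl","wb"))
go(599.5,-242.4,215,.782)
a=im[145:320,235:410];b=grab_frame("scene")[180:355,205:380]
f=lambda i:cv2.resize(i,(400,400),interpolation=cv2.INTER_CUBIC)
cv2.imwrite("pics/w4.png",np.hstack([f(a),f(b)]))
```

```text
t 5.72 pos [ 602.8 -243.7  220.9] rot [3.138 0.    0.778] q [-0.39  0.4   1.59 -0.    1.15 -1.16] F [ 0.4 -0.5 -0.1] op 1.001
shift cm [-0.14 -0.33  0.59] twist [ 0.004  0.    -0.004]
```

View pics/w4.png

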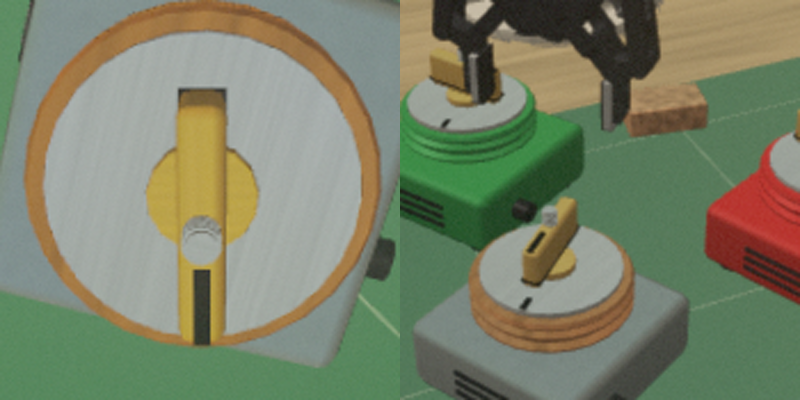

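Run:
```python
from h import *
import pickle
m=pickle.load(open("w4.pkl","rb"));k=175/400
p=lambda x,y,z:wp(m,235+x*k-.3,145+y*k-.3,z)
a,b,c=p(203,270,140),p(202,343,140),p(201,108,140);print(a,b,c,p(202,245,152))
print(np.degrees(np.arctan2(*(b-c)[::-1])),np.degrees(np.arctan2(*(b-[599.5,-242.4])[::-1])))
S=lambda x,y:(205+(x-400)*k-.3,180+y*k-.3)
q=bp("scene",*S(527,304),102);mk=bp("scene",*S(537,241),140);print(q,mk,[np.degrees(np.arctan2(*(v-[599.5,-242.4])[::-1])) for v in(q,mk)])
```

```text
[ 607.7 -250.6] [ 623.8 -267.5] [ 574.6 -217.6] [ 599.1 -242.1]
-45.40470614172347 -45.927785774461725
[ 631.336686  -273.7315311] [ 614.46702242 -258.54509786] [np.float64(-44.54181663374035), np.float64(-47.16849632370687)]
```

The bar points at -45.4° and the flange line at about -45°, so they agree to within about 1–3°. The gripper is clear of everything, so I hand in.

```bash
python3 -c "
from rig import job
print(job.sign_off())"
```

```text
the job is handed in; nothing more can be done
None
```

I turned the burnisher's bar nut about 48° (0.84 rad) clockwise so its engraved line points at the flange line, then let go. I lifted the gripper about 10 cm clear and handed the job in at about 5.8 s; no verdict was reported.

- **Alignment:** in the last pictures the bar lies at -45.4° in the wrist view, and its mark at about -47° in the scene view. The flange line is at -44.5° to -45°. The lines therefore meet within about 1–3°, inside the 11° allowed.
- **Forces:** the contact force readings printed after each move never went above about 4 N, and they were about zero after release.
- **Drum nut:** the arm never went down near the sanding drum. I did not re-measure its nut afterwards.

No check failed. The two camera readings of the nut's angle differ by about 2°.

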